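Check a trolley brake lever stops short of the handle bar

ROBOT

A 7-joint arm with a two-finger parallel gripper is mounted at the origin on the work surface. World frame = base frame: x ahead of the robot, y to its left, z up, the work surface at z = 0. Lengths are in m, angles in degrees, forces in N, time in s.
With the tool pointing down it reaches from about 0.425 to 0.875 m from the base axis. Payload 4.7 kg.
Tool frame: the origin (TCP) lies between the finger pads; the fingertips stand env.finger_overhang ahead of it and the grasp point (between the pads) lies 5 mm behind it (env.finger_overhang is the distance from the TCP to the fingertips, in m); z points along the fingers, y is the line along which they close (so a half turn about z gives the same grasp; the last joint's range is limited). The gripper opens to 87 mm and grips with 3 to 60 N. Pads are 19 mm wide; open, the fingers measure 117 mm over their backs; the gripper's body (75 mm by 190 mm) begins 51 mm behind the grasp point.
Start: joints at [-69.208, 18.392, -4.016, 83.108, 1.295, 78.541, -3.26], TCP at [0.222, 0.611, 0.237] pointing down, gripper open.
Joint ranges: [-163.93, 163.93], [-17.29, 119.83], [-79.2, 71.16], [3.27, 140.29], [-89.18, 269.18], [5.43, 117.66], [-154.24, 154.24]. Speed limits (degrees/s): [147.25, 147.25, 180, 180, 180, 180, 180].

INTERFACE

Orientations are given as [roll, pitch, yaw] about the fixed x, y, z axes, in that order (R = Rz(yaw) Ry(pitch) Rx(roll)).
In Python, from cell import telemetry, eyes, env, models gives the robot as it stands. The module is installed in compiled form; this text tells all that it offers.
- The arm moves only by the tool drive_tool, never from a script. Its arguments are lists of equal length, an entry for each row: "angular": the turn, a rotation vector about the tool's x, y, z in rad, a list of three; "delta_pos": the shift along the tool's x, y, z in cm, a list of three; "gripper": the finger opening in cm, from 0 to 8.7. A call has 1 to 20 rows; each row shifts and turns the commanded pose from where the row before left it, along the tool's axes as they then stand; what a row does not reach is not made up. A row lasts 1/10 s, in which the tool goes at most 50 mm and 8.59 degrees, less where a joint would pass 70% of its speed; a pose out of reach is approached as far as the arm can. A call with a gripper value outside its range is refused whole. The fingers move at their own pace and stop on an object; "squeeze" is the grip in N (left out, the last holds). Time passes only in rows, so rows that do not move let the fingers close. It gives the time, the measured TCP pose, the force, the opening and the grip force at its end, in the units of the state.
- telemetry.get_obs(): the state, without advancing time (a new reading comes with each control period).
- eyes.read_camera(name): name is "scene" or "top" or "wrist"; returns a dict with "pixels" (480x640x3 uint8, red, green, blue), "mtx" (3x3 intrinsics, pixels), "origin" and "orientation" of the camera in the world. Camera axes: x right, y down, z forward; pixel columns grow to the right and rows downward; lengths in m; the calibration is good to about 2 mm. A picture is of the moment at which its call begins. There is no depth.
- env.sign_off(): hands the job in; it is judged then, once.
Trained networks look in a picture, given as the dict that the camera call returned (one of the last four; its "shot" number tells which), for a name from the list of things; names that differ only in an ending like _2 or _b are one class to them, and where a whole thing is asked for, a point or a joint stands for the part that bears it (a point fixed in the world has none). Each returns a list of dicts, best first, with "p" (0 to 1); they miss things now and then, are a little off and sometimes report something else, mostly with a low value. They report only what shows in the picture. A call takes as long as a camera call.
- models.search_frame(picture, target): "centre" ([column, row] in pixels, amid what is visible of it).
- models.cut_out(picture, target): "pixels" (480x640 bool, what is visible of it) and "centre" ([column, row] in pixels, amid what is visible of it).
The state is a dict: "time_s": time; "qpos": joint angles; "joint_velocities": joint speeds; "effort": joint torques, N m; "tool_pos": TCP position; "tool_rot": TCP orientation; "force": force on the tool from outside, world axes, zero at the start; "wrist_torque": the same for the moment, N m; "grip_width": finger opening in m; "grasp_force": force on a finger pad.
Only numpy, scipy, OpenCV 4.12 (cv2) and the standard library are available. Lean on these libraries where they do the work, as an engineer would, in place of code of your own. Each camera call takes 0.05 s, during which the arm holds its last target. There are 200 camera calls.

TASK

Check the red brake lever on the golf trolley handle clamped in the regripping fixture: with the backs of the closed fingers, gently press the lever's outer face in towards the bar until it meets its stop, let it spring all the way back out, then press it in to its stop again and finish holding it there with light pressure. Do not pinch the lever or touch its inner side or the handle bar, lift nothing, and leave the clamping knob and everything lying on the bench as they are.

Things in the scene. Friction and masses are not known exactly. Their poses are not given: they have to be found in the camera images.
- fixture: Black cast-iron fixture, bolted down; its casting fills x -80..80, y 80..180 mm, 160 mm high (66 mm wide in x above 22 mm), with a knob up to 210 mm. Origin on the bench under the axis of the clamped handle bar, which runs along its y axis 130 mm up. The lever stands on the bar's -x side (the robot's side) and is pressed towards this frame's +x.
- brake_lever (a joint): Angle of the red brake lever about its vertical pivot, rad: 0 = fully out, growing as it is pressed towards the bar; its stop is at 0.30, leaving about 20 mm of air to the grip. A spring returns it: at the press point about 2.5 N starts it moving, about 6 N brings it to the stop (about 31 mm of travel), then the force rises steeply.
- lever_pad (a point): Press point on the red blade's outer face, mid-height, 105 mm from the pivot; moves and turns with the lever: +x through the blade towards the bar, -y along it to the free end. In the fixture's frame at (-80, -50, 130) mm when out, (-49, -60, 130) at the stop. Blade 24 mm high, 14 thick, 146 long from the pivot, slanting outward from the bar by 0.38 rad when out, 0.08 at the stop.
- lever_pivot (a point): Centre of the lever's pivot, at (-34, 45, 130) mm in the fixture's frame. The lever's inner side, not to be touched, carries a black strip 110 mm long facing the bar.
- clamp_knob (a joint): Large black bakelite clamping knob, 66 to 72 mm across, on top of the fixture's casting, rad; 0 at the start, must stay as it is.
- wrap_grip: Brown rubber wrap-style club grip lying on the bench beyond the bar, 264 mm long, 30 mm at its widest. Origin under its middle, x along it.
- ferrule: Nickel ferrule standing on the bench on the robot's side of the lever, 18 mm in diameter, 24 mm high. Origin at its underside.
- mashie_head: Dented steel mashie head lying face up off the bar's free end, 78 by 50 mm with a hosel, 25 mm high. Origin under its middle.
- solvent: Closed amber-brown bottle, 60 mm in diameter, 150 mm high, standing on the robot's left. Origin at its underside.
- tape_roll: Roll of tan tape, 100 mm in diameter, 25 mm high, lying flat to one side. Origin at its underside.
- paste_jar: White jar with brass lid, 68 mm in diameter, 70 mm high, standing to one side. Origin at its underside.
- screwdriver: Wooden-handled screwdriver, about 200 mm long, lying on the bench on the robot's left. Origin under its middle, handle towards its -x.
- bar_mid (a point): Point on the axis of the trolley handle bar, at (0, -60, 130) mm in the fixture's frame. The bar is not to be touched. Bar 25 mm thick, y +195..-150 mm at 130 mm height, with a black rubber grip 32 mm thick (38 at the end flange) over y +10..-141. A black perch, x -43..21, y 28..62, z 108..152 mm, carries the lever's pivot.

How it is judged (in metres and radians):
On the way, in this order (a step that is already met when the one before it is completed fails the run):
1. the fingers press the lever in to its stop (value of joint brake_lever above 0.275 rad and contact force between the fingers and brake_lever above 2 N), for 0.2 s.
2. the lever is let all the way back out (value of joint brake_lever below 0.03 rad), for 0.1 s.
At the end, for the whole second after the job is handed in: After one full press and release, the fingers hold the lever against its stop (joint above 0.275 of 0.30 rad) with 2 to 30 N, touching neither the bar nor the lever's inner side; knob and loose things are where they were (all of step 1 and contact force between the fingers and brake_lever below 30 N and contact force between each of the fingers, the arm and fixture_c4 below 1 N and contact force between each of the fingers, the arm and fixture_c5 below 1 N and contact force between each of the fingers, the arm and fixture_c6 below 1 N and contact force between each of the fingers, the arm and brake_lever_c3 below 1 N); the arm keeps its last pose, push and grip.
It fails at once if the lever is forced (over 45 N) (contact force between the fingers and brake_lever above 45 N).
It fails at once if the lever's inner side is touched, as in a pinch (over 1 N) (contact force between any of the fingers, the arm and brake_lever_c3 above 1 N).
It fails at once if the handle bar is touched (over 1 N) (contact force between any of the fingers, the arm and fixture_c4 above 1 N or contact force between any of the fingers, the arm and fixture_c5 above 1 N or contact force between any of the fingers, the arm and fixture_c6 above 1 N).
It fails at once if the clamping knob is turned (over 0.1 rad) (value of joint clamp_knob above 0.1 rad or value of joint clamp_knob below -0.1 rad).
It fails at once if a thing on the bench is moved or lifted (over 10 mm) (distance of any of wrap_grip, ferrule, mashie_head, solvent, tape_roll, paste_jar, screwdriver from where it was at the start of the episode above 0.01 m).
It also fails if it takes over 38 s, if anything falls off the work surface, if the arm or the gripper's body presses on something with over 40 N, if the wrist force passes 120 N, or if a joint passes its speed limit or range.

## Working session

There is one attempt and no reset: what is moved stays moved. The work goes in short steps, Python scripts to look and compute and a tool call to move; the robot and the scene stay as the last step left them, time stands still between calls to the robot, and variables do not carry over. Pictures are saved under pics/ and viewed, at most 10 in all, crops included, and the job is handed in when it is done.

Besides the shell and the picture viewer there is one more tool, called after "Request:" in YAML: its name, and indented under it one key for each argument. drive_tool: Moves the arm, as the interface text tells. Its arguments: {"type":"object","properties":{"angular":{"type":"array","items":{"type":"array","items":{"type":"number"}}},"delta_pos":{"type":"array","items":{"type":"array","items":{"type":"number"}}},"gripper":{"type":"array","items":{"type":"number"}},"squeeze":{"type":"number"}},"required":["angular","delta_pos","gripper"]}

```bash
mkdir -p pics; python3 - <<'E'
from cell import telemetry, eyes, env, models
import cv2, pickle
o=telemetry.get_obs(); print({k:o[k] for k in('time_s','tool_pos','tool_rot','force','grip_width')}, env.finger_overhang)
for n in('scene','top'):
    p=eyes.read_camera(n); cv2.imwrite(f'pics/{n}0.png',p['pixels'][:,:,::-1]); pickle.dump(p,open(n+'.pkl','wb'))
    print(n,p['mtx'],p['origin'],p['orientation'])
    for t in('fixture','brake_lever','lever_pad','lever_pivot','clamp_knob','ferrule','mashie_head','solvent','wrap_grip','tape_roll','paste_jar','screwdriver'):
        r=models.search_frame(p,t); print(t,[(x['centre'],round(x['p'],2)) for x in r[:2]])
E
```

```text
{'time_s': 0.0, 'tool_pos': array([0.22201115, 0.61034572, 0.23545468]), 'tool_rot': array([-1.79890388e+02,  6.88509678e-03,  1.60017812e+02]), 'force': array([-0.42379407,  0.14285562,  0.27041809]), 'grip_width': 0.08663294323219638} 0.014
scene [[528.3366521    0.         308.69489763]
 [  0.         528.3366521  237.4621538 ]
 [  0.           0.           1.        ]] [ 1.36662537 -0.07449784  1.06299548] [-140.44254263   -0.29705621   83.6381532 ]
fixture [([303.1, 247.9], 0.79)]
brake_lever [([245.6, 225.3], 0.97)]
lever_pad [([243.1, 228.1], 0.97)]
lever_pivot [([247.1, 225.5], 0.58)]
clamp_knob [([316.8, 226.2], 0.77)]
ferrule []
mashie_head [([164.1, 282.0], 0.56)]
solvent [([471.6, 259.3], 0.77), ([300.6, 246.2], 0.53)]
wrap_grip [([229.3, 314.7], 0.91)]
tape_roll [([99.2, 240.0], 0.73)]
paste_jar [([493.2, 230.4], 0.85)]
screwdriver [([388.8, 191.5], 0.92), ([301.1, 248.6], 0.56)]
top [[468.90328641   0.         315.68791419]
 [  0.         468.90328641 243.38710662]
 [  0.           0.           1.        ]] [0.4018431  0.01672021 1.17592371] [-171.38282615   -0.21269428  -91.60152669]
fixture [([320.4, 221.5], 0.66)]
brake_lever [([374.1, 244.9], 0.84)]
lever_pad [([377.1, 244.2], 0.71)]
lever_pivot [([373.9, 246.6], 0.81)]
clamp_knob [([309.0, 213.1], 0.72), ([385.6, 181.0], 0.65)]
ferrule [([375.2, 245.7], 0.63)]
mashie_head [([450.0, 230.8], 0.75)]
solvent [([153.6, 219.7], 0.93)]
wrap_grip [([386.0, 181.8], 0.69)]
tape_roll [([532.1, 268.2], 0.79)]
paste_jar [([120.4, 257.1], 0.84)]
screwdriver [([211.9, 330.7], 0.89), ([451.0, 229.4], 0.58)]
```

View pics/scene0.png

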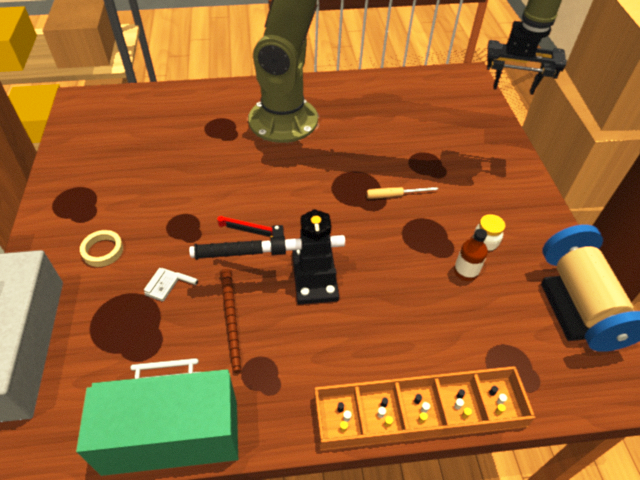

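View pics/top0.png

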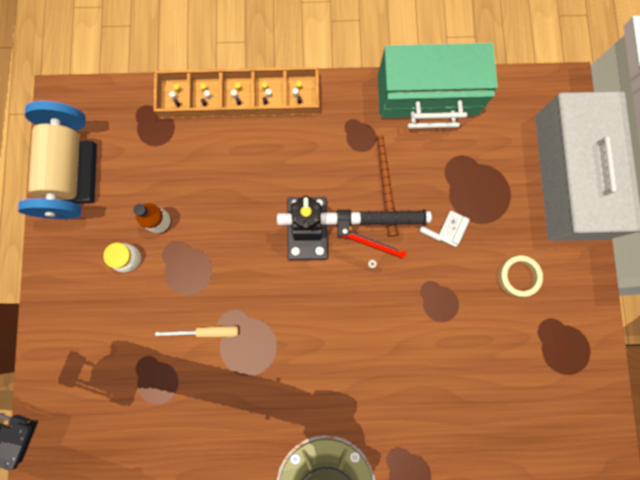

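The scene view shows the fixture at (315,255), the bar end at (191,251), and the lever running from (278,231) to (220,220). In the top view the bar runs from (278,219) to (431,216), the lever tip is at (404,255), and the ferrule is at (372,264). Next I'll fit the fixture pose.

```bash
cat > h.py <<'E'
import numpy as np, pickle, cv2
from scipy.spatial.transform import Rotation as R
from scipy.optimize import least_squares
def proj(c,P):
    q=R.from_euler('xyz',c['orientation'],degrees=True).as_matrix().T@(np.asarray(P)-c['origin']).T
    u=c['mtx']@q; return (u[:2]/u[2]).T
def back(c,px,z):
    d=R.from_euler('xyz',c['orientation'],degrees=True).as_matrix()@np.linalg.inv(c['mtx'])@[*px,1]
    return c['origin']+d*(z-c['origin'][2])/d[2]
def f2w(p,P):
    P=np.asarray(P,float)/1000; a=p[2]; c,s=np.cos(a),np.sin(a)
    return np.c_[p[0]+c*P[:,0]-s*P[:,1],p[1]+s*P[:,0]+c*P[:,1],P[:,2]]
E
python3 - <<'E'
from h import *
T=pickle.load(open('top.pkl','rb'));S=pickle.load(open('scene.pkl','rb'))
def red(c):
    h=cv2.cvtColor(c['pixels'],cv2.COLOR_RGB2HSV);m=((h[...,0]<5)|(h[...,0]>176))&(h[...,1]>215)&(h[...,2]>150)
    n,l,s,ce=cv2.connectedComponentsWithStats(m.astype(np.uint8)); i=1+np.argmax(s[1:,4]); ys,xs=np.where(l==i)
    print(s[i],ce[i]); return ce[i],np.c_[xs,ys]
ct,pt=red(T);cs,ps=red(S)
tipT=pt[pt[:,0]>=pt[:,0].max()-1].mean(0);tipS=ps[ps[:,0]<=ps[:,0].min()+1].mean(0);print(tipT,tipS)
F=[[0,195,130],[0,-150,130],[-88,-91,130]]
obs=np.r_[[[278,219],[431,216.5],tipT],[[345,240.5],[191,251],tipS]]
f=lambda p:np.r_[proj(T,f2w(p,F)),proj(S,f2w(p,F))]
r=least_squares(lambda p:(f(p)-obs).ravel(),[.5,0,0],loss='soft_l1');print(r.x,np.degrees(r.x[2]),(f(r.x)-obs).round(1))
np.save('p.npy',r.x)
print(f2w(r.x,[[-80,-50,130],[-49,-60,130],[0,130,130]]).round(4))
for n,px in(('ferrule',(372,264)),('mashie',(450,231)),('solv',(154,220))):print(n,back(T,px,.02))
# overlay
im=cv2.cvtColor(T['pixels'],cv2.COLOR_RGB2BGR);im2=cv2.cvtColor(S['pixels'],cv2.COLOR_RGB2BGR)
G=F+[[-34,45,130],[-80,-50,130],[33,80,160],[-33,80,160],[80,180,0],[-80,80,0]]
out=[]
for c,i,w in((T,im,(270,190)),(S,im2,(185,190))):
    i=cv2.resize(i[w[1]:w[1]+110,w[0]:w[0]+180],None,fx=4,fy=4)[:300 if 0 else 440]
    for q in proj(c,f2w(r.x,G)):cv2.circle(i,tuple(int(v) for v in (q-w)*4+2),3,(255,255,0),-1)
    out.append(cv2.resize(i,None,fx=.68,fy=.68))
cv2.imwrite('pics/ov.png',np.vstack(out))
E
```

```text
[343 235  61  23 192] [375.296875 245.78125 ]
[218 216  54  15 192] [243.83333333 223.15625   ]
[402.375 254.125] [218.6 218.9]
[ 0.61620529 -0.10015447 -0.01611664] -0.9234151804352017 [[-1.  -0.3]
 [-2.5  0.5]
 [ 1.8  1.6]
 [-0.9  0.2]
 [ 0.3  0.5]
 [-0.3  1.5]]
[[ 0.5354 -0.1489  0.13  ]
 [ 0.5662 -0.1594  0.13  ]
 [ 0.6183  0.0298  0.13  ]]
ferrule [ 0.52136554 -0.13050758  0.02      ]
mashie [ 0.59899433 -0.32981205  0.02      ]
solv [0.64726349 0.41140901 0.02      ]
```

View pics/ov.png

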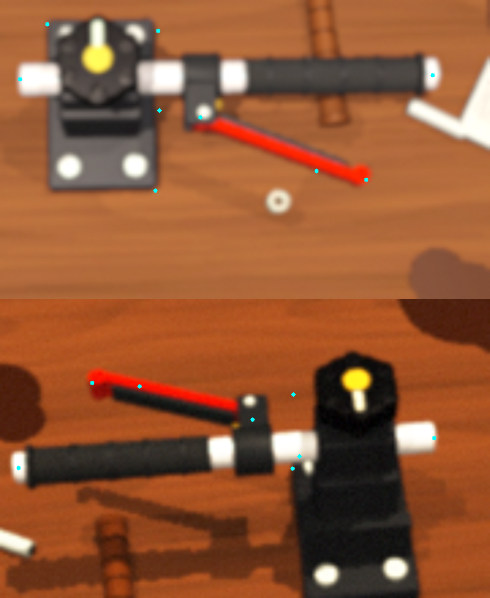

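```bash
python3 - <<'E'
from h import *
d=np.array([.45-.222,.25-.6103])*100/12
for k in range(12):
    a=np.radians(160-70*k/12); x=np.array([np.cos(a),np.sin(a)]);y=np.array([np.sin(a),-np.cos(a)])
    print([round(float(d@x),2),round(float(d@y),2),0])
E
```

```text
[-2.81, -2.17, 0]
[-3.02, -1.87, 0]
[-3.19, -1.56, 0]
[-3.34, -1.23, 0]
[-3.44, -0.88, 0]
[-3.51, -0.53, 0]
[-3.55, -0.17, 0]
[-3.55, 0.2, 0]
[-3.51, 0.56, 0]
[-3.43, 0.91, 0]
[-3.32, 1.25, 0]
[-3.18, 1.59, 0]
```

Request:
drive_tool:
  delta_pos:
    - [-2.81, -2.17, 0]
    - [-3.02, -1.87, 0]
    - [-3.19, -1.56, 0]
    - [-3.34, -1.23, 0]
    - [-3.44, -0.88, 0]
    - [-3.51, -0.53, 0]
    - [-3.55, -0.17, 0]
    - [-3.55, 0.2, 0]
    - [-3.51, 0.56, 0]
    - [-3.43, 0.91, 0]
    - [-3.32, 1.25, 0]
    - [-3.18, 1.59, 0]
    - [0, 0, 0]
  angular:
    - [0, 0, 0.1018]
    - [0, 0, 0.1018]
    - [0, 0, 0.1018]
    - [0, 0, 0.1018]
    - [0, 0, 0.1018]
    - [0, 0, 0.1018]
    - [0, 0, 0.1018]
    - [0, 0, 0.1018]
    - [0, 0, 0.1018]
    - [0, 0, 0.1018]
    - [0, 0, 0.1018]
    - [0, 0, 0.1018]
    - [0, 0, 0]
  gripper: [0, 0, 0, 0, 0, 0, 0, 0, 0, 0, 0, 0, 0]
  squeeze: 10

```text
time_s: 2.6
tool_pos: [0.4535, 0.2451, 0.2371]
tool_rot: [179.9, 0.1, 89.4]
force: [0.5, -0.5, 0.4]
grip_width: 0.0014
grasp_force: 0.0
```

Request:
drive_tool:
  delta_pos:
    - [-3.95, 0.1, 0]
    - [-3.95, 0.1, 0]
    - [-3.95, 0.1, 0]
    - [-3.95, 0.1, 0]
    - [-3.95, 0.1, 0]
    - [-3.95, 0.1, 0]
    - [-3.95, 0.1, 0]
    - [-3.95, 0.1, 0]
    - [-3.95, 0.1, 0]
    - [-3.95, 0.1, 0]
    - [0, 0, 2.7]
    - [0, 0, 2.7]
    - [0, 0, 2.7]
    - [0, 0, 2.6]
    - [0, 0, 0]
    - [0, 0, 0]
  angular:
    - [0, 0, 0]
    - [0, 0, 0]
    - [0, 0, 0]
    - [0, 0, 0]
    - [0, 0, 0]
    - [0, 0, 0]
    - [0, 0, 0]
    - [0, 0, 0]
    - [0, 0, 0]
    - [0, 0, 0]
    - [0, 0, 0]
    - [0, 0, 0]
    - [0, 0, 0]
    - [0, 0, 0]
    - [0, 0, 0]
    - [0, 0, 0]
  gripper: [0, 0, 0, 0, 0, 0, 0, 0, 0, 0, 0, 0, 0, 0, 0, 0]

```text
time_s: 4.2
tool_pos: [0.4606, -0.144, 0.13]
tool_rot: [-180.0, 0.0, 90.1]
force: [0.7, 0.3, 0.3]
grip_width: 0.0004
grasp_force: 0.0
```

```bash
python3 - <<'E'
from cell import telemetry, eyes
import cv2,numpy as np
o=telemetry.get_obs(); print(o['time_s'],o['tool_pos'],o['force'])
out=[]
for n,(x,y) in(('top',(270,190)),('scene',(185,160))):
    im=eyes.read_camera(n)['pixels'][y:y+110,x:x+180,::-1]; out.append(cv2.resize(im,None,fx=2.7,fy=2.7))
cv2.imwrite('pics/b.png',np.vstack(out))
cv2.imwrite('pics/w.png',eyes.read_camera('wrist')['pixels'][:,:,::-1])
E
```

```text
4.2 [ 0.46062042 -0.1440464   0.13000718] [0.68465671 0.25111983 0.32878679]
```

View pics/b.png

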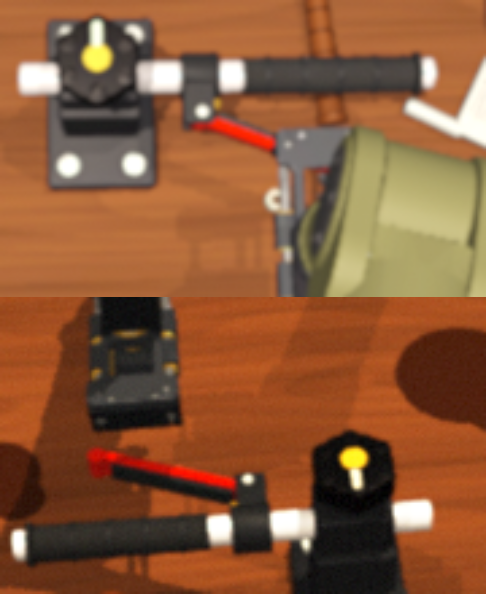

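View pics/w.png

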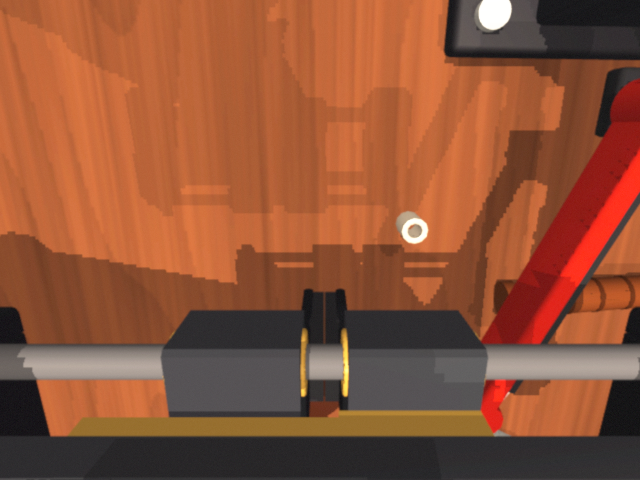

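The wrist view shows the thin fingertips at columns 303–347, with wide blocks behind them at 165–487. The lever is on the right and clear of both. I'll check the sizes and depths of these parts.

```bash
python3 - <<'E'
from cell import eyes,telemetry
from h import *
w=eyes.read_camera('wrist'); o=telemetry.get_obs(); t=o['tool_pos']; print(w['origin']-t,w['orientation'])
RT=R.from_euler('xyz',o['tool_rot'],degrees=True).as_matrix()
for z in(-.1,-.08,-.06,-.04,-.02,0,.014):
    L=np.array([[0,-.015,z],[0,.015,z],[.0095,.015,z],[-.0095,.015,z]])
    print(z,proj(w,t+L@RT.T).round(0).tolist())
p=np.load('p.npy')
print('lever', proj(w,f2w(p,[[-88,-91,142],[-80,-50,142],[-34,45,142]])).round(0).tolist())
E
```

```text
[-0.00036096  0.07976437  0.1482212 ] [ 1.62894835e+02 -1.41666217e-01  2.92347888e-02]
-0.1 [[239.0, 595.0], [408.0, 595.0], [411.0, 557.0], [405.0, 631.0]]
-0.08 [[257.0, 494.0], [390.0, 494.0], [392.0, 461.0], [388.0, 525.0]]
-0.06 [[269.0, 428.0], [378.0, 429.0], [380.0, 400.0], [377.0, 456.0]]
-0.04 [[277.0, 383.0], [370.0, 383.0], [371.0, 357.0], [369.0, 407.0]]
-0.02 [[284.0, 349.0], [364.0, 349.0], [365.0, 326.0], [363.0, 371.0]]
0 [[288.0, 323.0], [359.0, 323.0], [360.0, 303.0], [359.0, 343.0]]
0.014 [[291.0, 308.0], [357.0, 308.0], [357.0, 289.0], [356.0, 327.0]]
lever [[475.0, 430.0], [509.0, 347.0], [693.0, 94.0]]
```

The blocks are the gripper body, about 56 mm above the TCP, so they clear the bar. Now I'll approach gently.

Request:
drive_tool:
  delta_pos:
    - [-0.4, 1.0, 0]
    - [-0.2, 1.0, 0]
    - [0, 1.0, 0]
    - [0, 1.0, 0]
    - [0, 0.3, 0]
    - [0, 0.3, 0]
    - [0, 0.3, 0]
    - [0, 0.3, 0]
    - [0, 0.3, 0]
    - [0, 0.3, 0]
    - [0, 0, 0]
    - [0, 0, 0]
  angular:
    - [0, 0, 0]
    - [0, 0, 0]
    - [0, 0, 0]
    - [0, 0, 0]
    - [0, 0, 0]
    - [0, 0, 0]
    - [0, 0, 0]
    - [0, 0, 0]
    - [0, 0, 0]
    - [0, 0, 0]
    - [0, 0, 0]
    - [0, 0, 0]
  gripper: [0, 0, 0, 0, 0, 0, 0, 0, 0, 0, 0, 0]

```text
time_s: 5.6
tool_pos: [0.5184, -0.1503, 0.1295]
tool_rot: [-180.0, -0.0, 90.0]
force: [-0.3, 0.1, -0.5]
grip_width: 0.0004
grasp_force: 0.0
```

Request:
drive_tool:
  delta_pos:
    - [0, 0.2, 0]
    - [0, 0.2, 0]
    - [0, 0.2, 0]
    - [0, 0.2, 0]
    - [0, 0.2, 0]
    - [0, 0, 0]
  angular:
    - [0, 0, 0]
    - [0, 0, 0]
    - [0, 0, 0]
    - [0, 0, 0]
    - [0, 0, 0]
    - [0, 0, 0]
  gripper: [0, 0, 0, 0, 0, 0]

```text
time_s: 6.2
tool_pos: [0.5282, -0.1504, 0.1293]
tool_rot: [-179.9, 0.0, 90.0]
force: [-2.7, -1.6, 1.0]
grip_width: 0.0004
grasp_force: 1.4
```

```bash
python3 - <<'E'
from cell import telemetry, eyes
import cv2,numpy as np
x,y=185,160
a=cv2.resize(eyes.read_camera('scene')['pixels'][y:y+110,x:x+180,::-1],None,fx=2.7,fy=2.7)
b=cv2.resize(eyes.read_camera('wrist')['pixels'][180:460,160:,::-1],(486,284))
cv2.imwrite('pics/c.png',np.vstack([a,b]))
E
```

```text
(no output)
```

View pics/c.png

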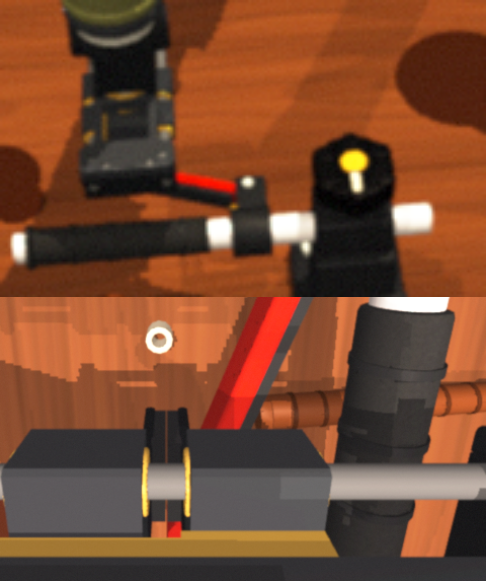

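Contact has begun at about 3 N, on the outer face of the lever, and the bar is well clear. I'll keep pressing.

Request:
drive_tool:
  delta_pos:
    - [0, 0.2, 0]
    - [0, 0.2, 0]
    - [0, 0.2, 0]
    - [0, 0.2, 0]
    - [0, 0.2, 0]
    - [0, 0.2, 0]
    - [0, 0.2, 0]
    - [0, 0.2, 0]
    - [0, 0.2, 0]
    - [0, 0, 0]
  angular:
    - [0, 0, 0]
    - [0, 0, 0]
    - [0, 0, 0]
    - [0, 0, 0]
    - [0, 0, 0]
    - [0, 0, 0]
    - [0, 0, 0]
    - [0, 0, 0]
    - [0, 0, 0]
    - [0, 0, 0]
  gripper: [0, 0, 0, 0, 0, 0, 0, 0, 0, 0]

```text
time_s: 7.3
tool_pos: [0.5462, -0.1509, 0.1295]
tool_rot: [-180.0, 0.0, 90.0]
force: [-5.1, -2.5, 1.0]
grip_width: 0.0002
grasp_force: 2.4
```

Request:
drive_tool:
  delta_pos:
    - [0, 0.1, 0]
    - [0, 0.1, 0]
    - [0, 0.1, 0]
    - [0, 0.1, 0]
    - [0, 0, 0]
  angular:
    - [0, 0, 0]
    - [0, 0, 0]
    - [0, 0, 0]
    - [0, 0, 0]
    - [0, 0, 0]
  gripper: [0, 0, 0, 0, 0]

```text
time_s: 7.8
tool_pos: [0.5498, -0.1514, 0.1294]
tool_rot: [-179.9, 0.1, 90.0]
force: [-5.6, -2.6, 1.1]
grip_width: 0.0002
grasp_force: 2.7
```

Request:
drive_tool:
  delta_pos:
    - [0, 0.1, 0]
    - [0, 0.1, 0]
    - [0, 0.1, 0]
    - [0, 0, 0]
  angular:
    - [0, 0, 0]
    - [0, 0, 0]
    - [0, 0, 0]
    - [0, 0, 0]
  gripper: [0, 0, 0, 0]

```text
time_s: 8.2
tool_pos: [0.5527, -0.1517, 0.1294]
tool_rot: [-179.9, 0.1, 90.0]
force: [-5.9, -3.9, 0.9]
grip_width: 0.0004
grasp_force: 2.9
```

Request:
drive_tool:
  delta_pos:
    - [0, 0.1, 0]
    - [0, 0.1, 0]
    - [0, 0, 0]
  angular:
    - [0, 0, 0]
    - [0, 0, 0]
    - [0, 0, 0]
  gripper: [0, 0, 0]

```text
time_s: 8.5
tool_pos: [0.5546, -0.1519, 0.1294]
tool_rot: [-179.9, 0.1, 89.9]
force: [-6.1, -3.4, 1.0]
grip_width: 0.0005
grasp_force: 3.0
```

Request:
drive_tool:
  delta_pos:
    - [0, 0.1, 0]
    - [0, 0.1, 0]
    - [0, 0, 0]
  angular:
    - [0, 0, 0]
    - [0, 0, 0]
    - [0, 0, 0]
  gripper: [0, 0, 0]

```text
time_s: 8.8
tool_pos: [0.5565, -0.1521, 0.1294]
tool_rot: [-179.9, 0.1, 89.9]
force: [-6.0, -4.3, 1.6]
grip_width: 0.0005
grasp_force: 3.1
```

Request:
drive_tool:
  delta_pos:
    - [0, 0.1, 0]
    - [0, 0, 0]
  angular:
    - [0, 0, 0]
    - [0, 0, 0]
  gripper: [0, 0]

```text
time_s: 9.0
tool_pos: [0.557, -0.1522, 0.1294]
tool_rot: [-179.8, 0.1, 89.9]
force: [-8.1, -3.5, 2.5]
grip_width: 0.0004
grasp_force: 3.8
```

Request:
drive_tool:
  delta_pos:
    - [0, 0.1, 0]
    - [0, 0, 0]
    - [0, 0, 0]
    - [0, 0, 0]
  angular:
    - [0, 0, 0]
    - [0, 0, 0]
    - [0, 0, 0]
    - [0, 0, 0]
  gripper: [0, 0, 0, 0]

```text
time_s: 9.4
tool_pos: [0.5571, -0.1523, 0.1293]
tool_rot: [-179.7, 0.1, 89.9]
force: [-10.4, -3.5, 3.9]
grip_width: 0.0008
grasp_force: 5.2
```

```bash
python3 - <<'E'
from cell import telemetry, eyes
import cv2,numpy as np
x,y=185,160
a=cv2.resize(eyes.read_camera('scene')['pixels'][y:y+110,x:x+180,::-1],None,fx=2.7,fy=2.7)
b=cv2.resize(eyes.read_camera('wrist')['pixels'][180:460,160:,::-1],(486,284))
cv2.imwrite('pics/d.png',np.vstack([a,b]))
E
```

```text
(no output)
```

View pics/d.png

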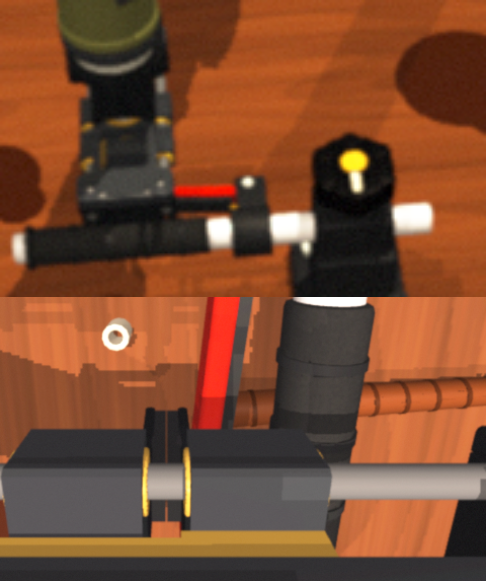

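The lever is nearly parallel to the bar and the force has risen without further travel, so it's at its stop. Now I'll release it.

Request:
drive_tool:
  delta_pos:
    - [0, -0.5, 0]
    - [0, -0.5, 0]
    - [0, -0.5, 0]
    - [0, -0.5, 0]
    - [0, -0.5, 0]
    - [0, -0.5, 0]
    - [0, -0.5, 0]
    - [0, -0.5, 0]
    - [0, -0.5, 0]
    - [0, -0.5, 0]
    - [0, 0, 0]
    - [0, 0, 0]
    - [0, 0, 0]
    - [0, 0, 0]
    - [0, 0, 0]
  angular:
    - [0, 0, 0]
    - [0, 0, 0]
    - [0, 0, 0]
    - [0, 0, 0]
    - [0, 0, 0]
    - [0, 0, 0]
    - [0, 0, 0]
    - [0, 0, 0]
    - [0, 0, 0]
    - [0, 0, 0]
    - [0, 0, 0]
    - [0, 0, 0]
    - [0, 0, 0]
    - [0, 0, 0]
    - [0, 0, 0]
  gripper: [0, 0, 0, 0, 0, 0, 0, 0, 0, 0, 0, 0, 0, 0, 0]

```text
time_s: 11.0
tool_pos: [0.5096, -0.1502, 0.1295]
tool_rot: [180.0, 0.0, 90.0]
force: [0.2, -0.0, 0.1]
grip_width: 0.0007
grasp_force: 0.0
```

```bash
python3 - <<'E'
from cell import telemetry, eyes
import cv2,numpy as np
x,y=185,160
a=cv2.resize(eyes.read_camera('scene')['pixels'][y:y+110,x:x+180,::-1],None,fx=2.7,fy=2.7)
b=cv2.resize(eyes.read_camera('wrist')['pixels'][180:460,160:,::-1],(486,284))
cv2.imwrite('pics/e.png',np.vstack([a,b]))
E
```

```text
(no output)
```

View pics/e.png

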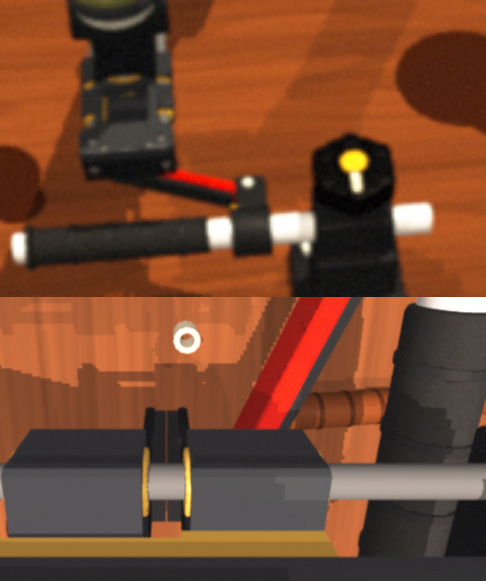

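The lever is fully out again, and there is no contact force. Second press.

Request:
drive_tool:
  delta_pos:
    - [0, 0.4, 0]
    - [0, 0.4, 0]
    - [0, 0.4, 0]
    - [0, 0.3, 0]
    - [0, 0.3, 0]
    - [0, 0.3, 0]
    - [0, 0.3, 0]
    - [0, 0.3, 0]
    - [0, 0.3, 0]
    - [0, 0.3, 0]
    - [0, 0.3, 0]
    - [0, 0.3, 0]
    - [0, 0.2, 0]
    - [0, 0.2, 0]
    - [0, 0.2, 0]
    - [0, 0.1, 0]
    - [0, 0.1, 0]
    - [0, 0, 0]
  angular:
    - [0, 0, 0]
    - [0, 0, 0]
    - [0, 0, 0]
    - [0, 0, 0]
    - [0, 0, 0]
    - [0, 0, 0]
    - [0, 0, 0]
    - [0, 0, 0]
    - [0, 0, 0]
    - [0, 0, 0]
    - [0, 0, 0]
    - [0, 0, 0]
    - [0, 0, 0]
    - [0, 0, 0]
    - [0, 0, 0]
    - [0, 0, 0]
    - [0, 0, 0]
    - [0, 0, 0]
  gripper: [0, 0, 0, 0, 0, 0, 0, 0, 0, 0, 0, 0, 0, 0, 0, 0, 0, 0]

```text
time_s: 12.9
tool_pos: [0.5554, -0.1519, 0.1293]
tool_rot: [-179.9, 0.1, 89.9]
force: [-6.5, -3.2, 0.9]
grip_width: 0.0003
grasp_force: 3.0
```

Request:
drive_tool:
  delta_pos:
    - [0, 0.1, 0]
    - [0, 0.1, 0]
    - [0, 0.1, 0]
    - [0, 0, 0]
    - [0, 0, 0]
    - [0, 0, 0]
    - [0, 0, 0]
  angular:
    - [0, 0, 0]
    - [0, 0, 0]
    - [0, 0, 0]
    - [0, 0, 0]
    - [0, 0, 0]
    - [0, 0, 0]
    - [0, 0, 0]
  gripper: [0, 0, 0, 0, 0, 0, 0]

```text
time_s: 13.6
tool_pos: [0.557, -0.1523, 0.1292]
tool_rot: [-179.7, 0.1, 89.9]
force: [-10.6, -3.6, 3.1]
grip_width: 0.0008
grasp_force: 4.9
```

The lever is back at its stop with about 11 N and the same pose as the first press, so I'm handing in.

```bash
python3 -c "
from cell import env; print(env.sign_off())"
```

```text
the job is handed in; nothing more can be done
None
```

I pressed the brake lever to its stop, let it spring all the way back out, then pressed it in again and handed in holding it there with about 11 N, at 13.6 s on the robot's clock; the sign-off returned no verdict.

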